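# Rock the stuck locating block out of the moulding jig

## Robot

A 6-joint arm with a two-finger parallel gripper is mounted at the origin on a cart in front of the work surface, level with it; the furniture and walls round the work are solid. World frame = base frame: x ahead of the robot, y to its left, z up, the work surface at z = 0. Lengths are in mm, angles in rad, forces in N, time in s.
With the tool pointing down it reaches from about 375 to 825 mm from the base axis. Payload 5.5 kg.
Tool frame: the origin (TCP) lies at the very end of the fingers, on their centre line; the grasp point (between the pads) lies 19 mm behind it; z points along the fingers, y is the line along which they close (so a half turn about z gives the same grasp; the last joint's range is limited). The gripper opens to 85 mm and grips with 20 to 120 N. Pads are 22 mm wide; open, the fingers measure 114 mm over their backs; the gripper's body (76 mm by 85 mm) begins 54 mm behind the grasp point. The pads swing forward as they close: fully open they stand 13 mm farther back than shut.
Start: joints at [-1.293, 0.314, -0.047, 1.21, 0, 1.571], TCP at [164.541, -576.993, 231.299] pointing down, gripper open.
Joint ranges: [-2.67, 2.67], [-0.69, 1.73], [-1.03, 1.25], [-2.08, 2.16], [-1.42, 1.45], [-3.14, 3.14]. Speed limits (rad/s): [2.39, 2.39, 3.01, 3.14, 3.14, 3.14].

## Interface

Orientations are given as a unit quaternion [w, x, y, z].
In Python, from rig import * gives the robot as it stands.
- The arm moves only by the shell command python3 -m pendant 'ROWS'. ROWS is JSON, a list of rows, each an object with "linear": the shift along the tool's x, y, z in cm, a list of three; "spin": the turn about the tool's z in rad; "claw": the opening, from 0 (shut) to 1 (fully open). A call has 1 to 5 rows; each row is the pose to reach, as a shift and turn from the pose commanded when the call began, along the tool's axes at that moment; what a row does not reach only later rows make up. A row lasts 1/8 s, in which the tool goes at most 62.5 mm and 10.7 degrees, less where a joint would pass 70% of its speed; a pose out of reach is approached as far as the arm can. A call with a gripper value outside its range is refused whole. The fingers move at their own pace and stop on an object; the grip force is fixed at half the most. Time passes only in rows, so rows that repeat a pose let the fingers close. It gives the time, the measured TCP pose, the force, the opening and the grip force at its end, in the units of the state.
- state(): the state, without advancing time (a new reading comes with each control period).
- snapshot(name): name is "scene" or "top" or "wrist"; returns the picture (400x640x3 uint8, red, green, blue); there is no depth.
- camera_params(name): a dict with "K" (3x3 intrinsics, pixels), "k1" (the pictures are not rectified: a ray, as slopes to the right and down, at radius r is drawn at 1 + k1 r^2 times it, then the intrinsics apply), "position" and "attitude" of the camera in the world. Camera axes: x right, y up, looking along -z (the intrinsics and any distortion apply to the point x, -y, -z); pixel columns grow to the right and rows downward; lengths in mm; the calibration is good to about 2 mm. A picture is of the moment at which its call begins: read the wrist's pose just before it. camera_params takes no time and is no camera call; for the wrist camera it gives the pose at the moment of the call.
- job_done(): hands the job in; it is judged then, once.
The state is a dict: "time": time; "joint_pos": joint angles; "dq": joint speeds; "tau": joint torques, N m; "eef_pos": TCP position; "tcp_rot": TCP orientation; "ft_force": force on the tool from outside, world axes, zero at the start; "torque": the same for the moment, N m; "gripper_width": finger opening in mm; "grip_force": force on a finger pad.
Only numpy, scipy, OpenCV 4.12 (cv2) and the standard library are available. Lean on these libraries where they do the work, as an engineer would, in place of code of your own. Each camera call takes 0.05 s, during which the arm holds its last target. There are 200 camera calls.

## Task

The blue locating block with the orange grip tongue is stuck in the grey moulding jig: a brass keeper in each cheek reaches into a groove in its side, so it cannot be pulled straight out. Rock the block, tipping it firmly towards one cheek and then towards the other, until both keepers are pushed back, then lift it out, and finish while still holding it in the gripper, still and upright over the jig, just clear of it (no more than about 5 cm above the cheeks). Leave the other things on the table where they are.

Things in the scene. Friction and masses are not known exactly. Their poses are not given: they have to be found in the camera images.
- block_grip (a point): Centre of the orange grip tongue on top of the loose blue block (about 0.3 kg, 102 mm tall). Tongue 16 mm thick along x, 36 mm wide along y, 38 mm tall (19 mm above and below this point); grip it from above across the 16 mm. The blue body's flat top, 50x40 mm, is 19 mm below this point. z up; x, y parallel to the jig's at the start.
- block_groove (a point): Middle of the blue body (50 mm along x, 40 mm along y), 35 mm below block_grip, at the height of the grooves in its two y faces (each 4 mm deep, 16 mm tall). The body's underside is 37 mm below this point.
- block_foot (a point): Lowest point of the block: centre of the underside of its steel keel (44 mm along x, 16 mm along y, standing 11 mm out of the body), 83 mm below block_grip. At the start 18 mm above the table in the jig's slot. The block rocks about this keel, towards the jig's +y or -y.
- jig_top (a point): Middle of the jig (it is fixed to the table), level with the tops of its two grey cheeks, 74 mm above the table; x, y are the jig's axes. Aluminium base 96 mm (x) by 150 mm (y), on rubber feet, its top 26 mm above the table. Cheeks at +y and -y, 70 mm long, faces 28.5 and 46 mm from the middle. Two end stops (52 mm above the table) guide the block along x with 1.5 mm play. The block must rise 56 mm for its foot to be level with the cheek tops.
- jig_slot (a point): Middle of the floor of the slot (18 mm wide, 8 mm deep, along x) that takes the block's keel, 18 mm above the table. Tipped 0.12 rad about here (tongue 10 mm aside, height nearly the same) the block has pushed that side's keeper clear; at about 0.15 rad (12 mm) it meets the cheek. It takes 5 to 10 N at the tongue. The gripper has to tilt with the block: a sideways shift alone does too little.
- keeper_a (a joint): Brass keeper in the jig's +y cheek, sliding outward along +y (m). At the start 0 to 0.0008, reaching about 3 mm into the block's groove; clear of the block from 0.0035; end of travel 0.009. Friction holds it where it is pushed. Its brass tail pin, 8 mm across, on the cheek's outer face 63 mm above the table, stands out further as the keeper goes back.
- keeper_b (a joint): The same keeper in the jig's -y cheek, sliding outward along -y.
- vertebra_mid (a point): Bystander: fossil vertebra, 70x75x38 mm, point at its centre, half-way up. Leave it alone.
- marker_mid (a point): Bystander: white and black marker pen, 17x135x16 mm, point at its centre, half-way up. Leave it alone.
- brush_mid (a point): Bystander: flat brush with a wooden handle, 42x168x15 mm, point at its centre, half-way up. Leave it alone.
- tray_mid (a point): Bystander: grey-brown card tray, 90x62x20 mm, point at its centre, half-way up. Leave it alone.
Not all that is in view belongs to the job. Of the things that look like the part that bears block_grip, the middle-sized one is meant.

How it is judged:
By the outcome, as a careful person would: the job done as asked, in the order asked, and still so for the second after the job is handed in, while the arm keeps its last pose, push and grip.
It also fails if it takes over 30 s, if anything falls off the work surface, if the arm or the gripper's body presses on something with over 40 N, if the wrist force passes 120 N, or if a joint passes its speed limit or range.

## Working session

There is one attempt and no reset: what is moved stays moved. The work goes in short steps, Python scripts to look and compute and a shell command to move; the robot and the scene stay as the last step left them, time stands still between calls to the robot, and variables do not carry over. Pictures are saved under pics/ and viewed, at most 10 in all, crops included, and the job is handed in when it is done.

```bash
ls; mkdir -p pics
python3 - <<'E'
from rig import *
import cv2
s=state();print(s['time'],s['eef_pos'],s['tcp_rot'],s['gripper_width'])
for n in("scene","top"):
    im=snapshot(n);cv2.imwrite(f'pics/{n}0.png',im[:,:,::-1]);c=camera_params(n);print(n,c)
E
```

```text
pics
0.0 [ 164.38477655 -576.46044247  230.42921056] [-8.34696717e-04  9.90369529e-01  1.38446690e-01 -1.14349950e-04] 85.24313202169297
scene {'K': array([[425.73185029,   0.        , 326.8031929 ],
       [  0.        , 425.73185029, 204.39787241],
       [  0.        ,   0.        ,   1.        ]]), 'k1': -0.07255082807290957, 'position': array([ 99.279887  , 193.51289648, 713.56996232]), 'attitude': array([-0.47952992, -0.1757754 ,  0.30160379,  0.80510199])}
top {'K': array([[413.14063552,   0.        , 319.96369067],
       [  0.        , 413.14063552, 205.99592974],
       [  0.        ,   0.        ,   1.        ]]), 'k1': -0.005610096737593043, 'position': array([ 535.54921372,  -46.54954327, 1013.10227921]), 'attitude': array([-0.69970606, -0.01050695,  0.03225063,  0.7136252 ])}
```

View pics/scene0.png

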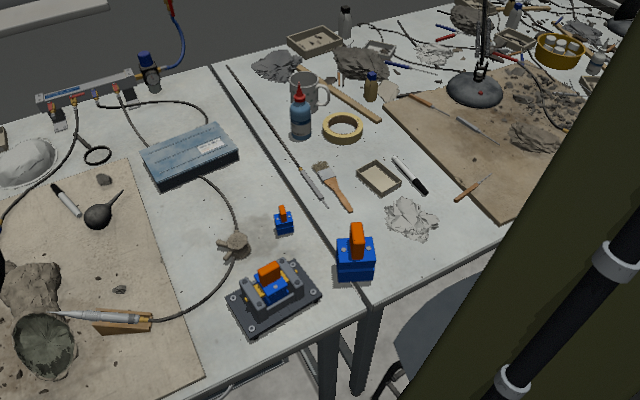

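View pics/top0.png

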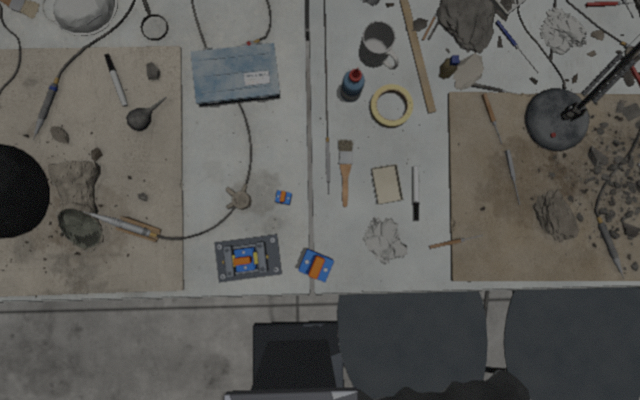

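The top view shows three blue/orange candidates: a small one at (283,198), the one in the grey jig at (245,260), and a large one at (316,266). The middle-sized one is in the jig, which fits the description. I'll confirm it in an enlarged crop.

```bash
cat > h.py <<'E'
import numpy as np,cv2
from rig import *
from scipy.spatial.transform import Rotation as R
def rot(q): return R.from_quat([q[1],q[2],q[3],q[0]])
def ray(c,u,v):
    K=c['K'];D=np.array([c['k1'],0,0,0,0.])
    p=cv2.undistortPoints(np.array([[[u,v]]],float),K,D)[0,0]
    return np.array(c['position']),rot(c['attitude']).apply([p[0],-p[1],-1])
def onz(c,u,v,z):
    o,d=ray(c,u,v);return o+d*(z-o[2])/d[2]
def proj(c,P):
    p=rot(c['attitude']).inv().apply(np.atleast_2d(P)-c['position']);x=p[:,0]/-p[:,2];y=-p[:,1]/-p[:,2]
    f=1+c['k1']*(x*x+y*y);K=c['K'];return np.c_[K[0,0]*x*f+K[0,2],K[1,1]*y*f+K[1,2]]
E
python3 - <<'E'
import cv2,numpy as np
a=cv2.imread('pics/top0.png')[180:300,200:350];b=cv2.imread('pics/scene0.png')[195:345,215:390]
a=cv2.resize(a,None,fx=5,fy=5,interpolation=2);cv2.imwrite('pics/c_top.png',a)
cv2.imwrite('pics/c_scene.png',cv2.resize(b,None,fx=4,fy=4,interpolation=2))
from h import *
c=camera_params('top')
for u,v in((243,261),(215,239),(282,235),(284,276),(218,281)):print(onz(c,u,v,26).round())
E
```

```text
[468. 107.  26.]
[521. 172.  26.]
[528.  14.  26.]
[431.  11.  26.]
[423. 166.  26.]
```

View pics/c_top.png

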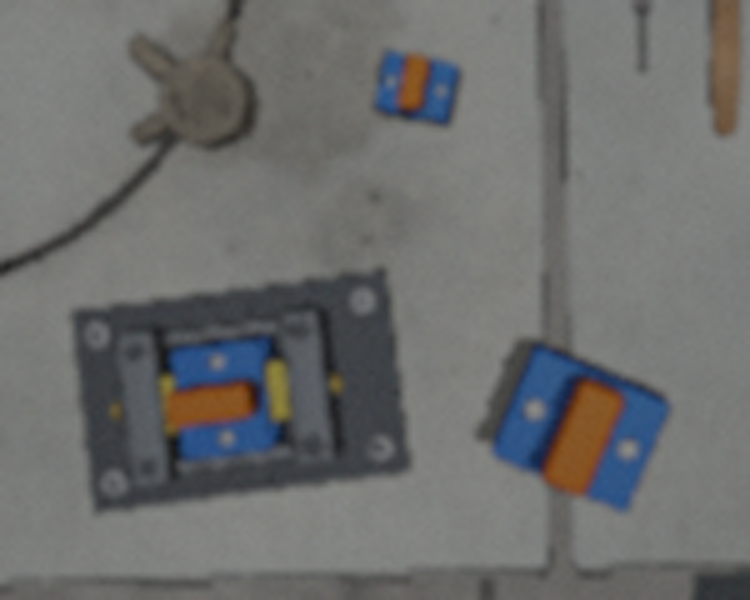

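View pics/c_scene.png

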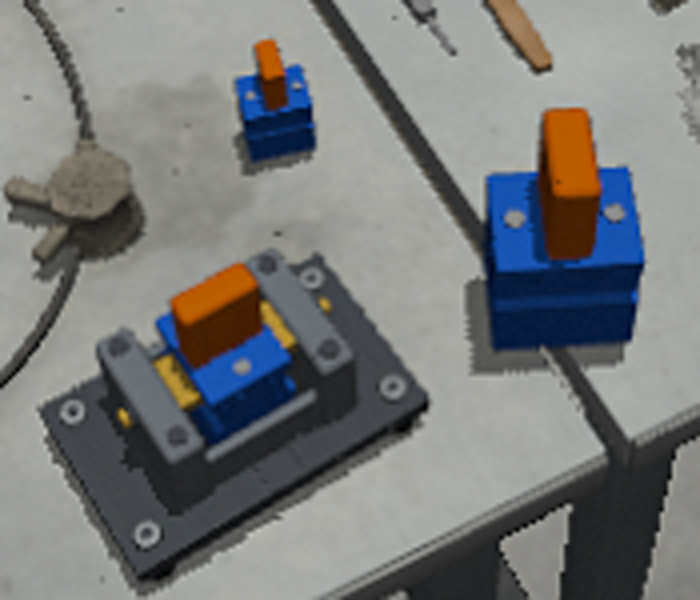

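The crops confirm it: the middle-sized block is the one in the jig, with its tongue long along the cheek-to-cheek axis. The base corners are at top-view pixels (214.4,242.4), (276.6,234), (282.2,273.4) and (219.4,282.4). Rows can't tilt the tool, so I'll tip the block by pushing the top of its tongue sideways from each side, with the open fingers straddling it along jig y.

```bash
cat >> h.py <<'E'
def rel(P,yaw_axis):
    """shift (cm, tool axes) to put TCP at P and spin (rad) to align tool y with world direction yaw_axis (mod pi)"""
    s=state();r=rot(s['tcp_rot']);sh=r.inv().apply(np.array(P)-s['eef_pos'])/10
    a=r.inv().apply([yaw_axis[0],yaw_axis[1],0]);sp=np.arctan2(-a[0],a[1]);sp=(sp+np.pi/2)%np.pi-np.pi/2
    return sh.round(2),round(sp,3)
E
python3 - <<'E'
from h import *
c=camera_params('top')
q=np.array([onz(c,u,v,26)for u,v in((214.4,242.4),(276.6,234),(282.2,273.4),(219.4,282.4))])
m=q.mean(0);print(q.round(1),m)
ey=(q[0]+q[3]-q[1]-q[2])/2;ex=(q[0]+q[1]-q[2]-q[3])/2;print(np.linalg.norm(ey),np.linalg.norm(ex),np.arctan2(ey[1],ey[0])-np.pi/2,np.arctan2(ex[1],ex[0]))
# tongue top in both views
t=[onz(c,200+(165+257)/10,180+(388+420)/10,120)]
c2=camera_params('scene');t+=[onz(c2,215+217/4,195+293/4,120)]
print(t)
print(rel([m[0],m[1],200],ey[:2]),state()['joint_pos'])
E
```

```text
[[513.5 173.9  26. ]
 [530.3  27.   26. ]
 [437.   15.1  26. ]
 [419.5 162.8  26. ]] [475.06975031  94.69584094  26.        ]
148.33196498673587 94.34720113724276 0.11603672542371579 0.12234957094729544
[array([475.13683805,  94.12869337, 120.        ]), array([471.8097341 ,  93.52677085, 120.        ])]
(array([ 48.28, -56.02,   3.14]), np.float64(0.162)) [-1.29300681e+00  3.14153973e-01 -4.79712240e-02  1.21021204e+00
 -2.42034358e-05  1.57080692e+00]
```

Run:
```python
from h import *
print(rel([380,-380,230],(0,1)),camera_params('wrist')['position']-state()['eef_pos'])
```

```text
(array([ 26.12, -12.98,   0.07]), np.float64(0.278)) [ 62.36306215  17.2120868  140.8689194 ]
```

```bash
python3 -m pendant '[{"linear":[6,-3,0],"spin":0,"claw":1},{"linear":[11,-5.5,0],"spin":0,"claw":1},{"linear":[16.5,-8,0],"spin":0,"claw":1},{"linear":[22,-11,0],"spin":0,"claw":1},{"linear":[26,-13,0],"spin":0,"claw":1}]'
python3 - <<'E'
from h import *
print(state()['joint_pos'])
print(rel([490,-120,230],(-.119,1)))
E
```

```text
time: 0.72
eef_pos: [380.2, -378.5, 231.0]
tcp_rot: [-0.0, 0.99, 0.139, -0.0]
ft_force: [0.3, 0.5, 0.1]
gripper_width: 85.3
grip_force: 0.0
[-7.83309609e-01  1.94828460e-01 -2.01916206e-01  1.17466331e+00
  2.65572126e-04  2.07909549e+00]
(array([ 17.68, -21.83,   0.12]), np.float64(0.161))
```

```bash
python3 -m pendant '[{"linear":[3.5,-4.4,0],"spin":-0.18,"claw":1},{"linear":[7,-8.8,0],"spin":-0.36,"claw":1},{"linear":[10.5,-13.2,0],"spin":-0.54,"claw":1},{"linear":[14,-17.5,0],"spin":-0.72,"claw":1},{"linear":[17.5,-21.8,0],"spin":-0.9,"claw":1}]'
python3 - <<'E'
from h import *
print(state()['joint_pos'])
# wrist camera offset in tool frame -> aim camera view later
print(rel([470,90,230],(1,.119)))
E
```

```text
time: 1.35
eef_pos: [487.7, -121.3, 231.1]
tcp_rot: [-0.0, 0.83, 0.558, -0.0]
ft_force: [0.3, -0.5, -0.3]
gripper_width: 85.2
grip_force: 0.0
[-2.43661972e-01  1.30889671e-01 -2.78101932e-01  1.16199453e+00
 -4.19409286e-05  1.71424298e+00]
(array([18.89, -9.61,  0.11]), np.float64(-0.506))
```

```bash
python3 -m pendant '[{"linear":[5,-2.5,0],"spin":-0.17,"claw":0},{"linear":[10,-5,0],"spin":-0.34,"claw":0},{"linear":[15,-7.6,0],"spin":-0.506,"claw":0},{"linear":[18.9,-9.6,0],"spin":-0.506,"claw":0},{"linear":[18.9,-9.6,0],"spin":-0.506,"claw":0}]'
python3 - <<'E'
from h import *
s=state();print(s['joint_pos'],s['eef_pos'])
c=camera_params('wrist');im=snapshot('wrist');cv2.imwrite('pics/w1.png',im[:,:,::-1])
print(c,proj(c,[475,94,120]),proj(c,[475,94,74]))
np.save('w1.npy',c,allow_pickle=True)
E
```

```text
time: 1.98
eef_pos: [470.5, 90.7, 231.0]
tcp_rot: [-0.0, 0.664, 0.747, -0.0]
ft_force: [-0.7, -0.9, 0.3]
gripper_width: -0.1
grip_force: 0.0
[ 1.90211747e-01  8.73431797e-02 -3.27612735e-01  1.15642737e+00
  4.52988562e-04  1.64334837e+00] [470.48797601  90.74013151 230.99432867]
{'K': array([[355.79285721,   0.        , 322.07665582],
       [  0.        , 355.79285721, 198.9068857 ],
       [  0.        ,   0.        ,   1.        ]]), 'k1': -0.023853065870024642, 'position': array([462.4486474 , 155.04283524, 371.89868961]), 'attitude': array([ 0.98982178, -0.12973802, -0.00732567,  0.05802784])} [[329.58893624 192.16422224]] [[328.51948263 179.2715037 ]]
```

View pics/w1.png

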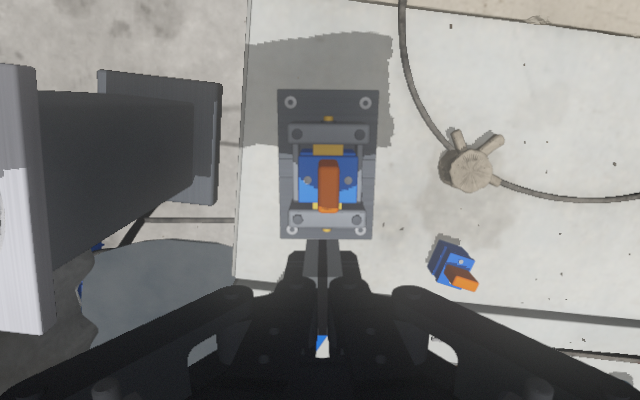

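The wrist view shows the jig with its base at about (277–378, 90–240) and the tongue near (329,187). I'll enlarge that part.

Run:
```python
import cv2
a=cv2.imread('pics/w1.png')[100:245,270:390];cv2.imwrite('pics/w1c.png',cv2.resize(a,None,fx=4,fy=4,interpolation=2))
```

```text
(no output)
```

View pics/w1c.png

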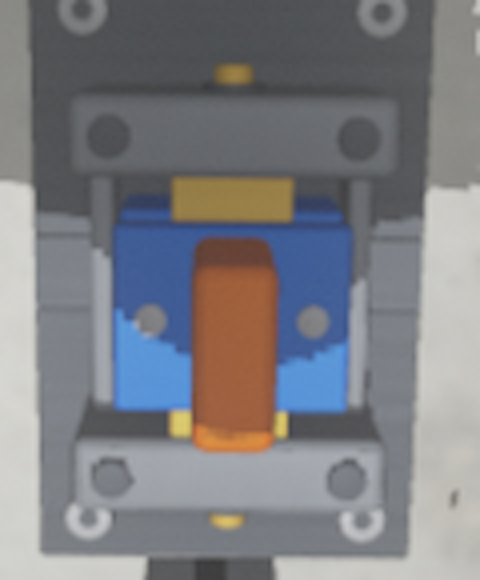

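Run:
```python
from h import *
c=np.load('w1.npy',allow_pickle=True).item()
g=lambda x,y,z:onz(c,270+x/4,100+y/4,z)
t=np.array([g(193,266,120),g(275,266,120),g(275,450,120),g(193,450,120)]);print(t.round(1),t.mean(0))
# cheek screws tops
k=np.array([g(108,136,74),g(358,138,74),g(348,479,74),g(112,477,74)]);print(k.round(1),k.mean(0))
d=k[0]+k[1]-k[2]-k[3];print('yaw',np.arctan2(-d[0],d[1]))
d=t[0]+t[1]-t[2]-t[3];print('yaw t',np.arctan2(-d[0],d[1]))
b=np.array([g(80,14,26),g(382,14,26),g(362,520,26),g(88,518,26)]);print(b.mean(0))
d=b[0]+b[1]-b[2]-b[3];print('yaw b',np.arctan2(-d[0],d[1]))
```

```text
[[464.6 111.8 120. ]
 [479.2 113.5 120. ]
 [483.6  79.4 120. ]
 [468.6  77.6 120. ]] [474.00534713  95.59853524 120.        ]
[[444.5 128.9  74. ]
 [495.9 134.5  74. ]
 [504.3  60.9  74. ]
 [452.7  55.2  74. ]] [474.33729473  94.87028798  74.        ]
yaw 0.1125602954850058
yaw t 0.12167302968743986
[474.31657063  93.76221603  26.        ]
yaw b 0.1088467242953082
```

```bash
cat >> h.py <<'E'
C=np.array([474.2,94.8]);ey=np.array([-.115,.993]);ex=np.array([.993,.115])
def go(s,z): return rel([*(C+s*ey),z],ex)
def rp():
    s=state();d=s['eef_pos'][:2]-C;f=s['ft_force'];print('t',round(s['time'],2),'jx %.1f jy %.1f z %.1f'%(d@ex,d@ey,s['eef_pos'][2]),'Fx %.1f Fy %.1f Fz %.1f'%(f[:2]@ex,f[:2]@ey,f[2]),'w',round(s['gripper_width'],1),'g',s['grip_force'])
E
python3 - <<'E'
from h import *
print(rot(state()['tcp_rot']).as_matrix().round(3));rp()
for s,z in((42,150),(42,106)):print(go(s,z))
E
```

```text
[[-0.116  0.993 -0.001]
 [ 0.993  0.116 -0.   ]
 [-0.    -0.001 -1.   ]]
t 2.02 jx -4.2 jy -5.1 z 231.0 Fx -0.3 Fy -0.9 Fz 0.2 w 0.2 g 0.0
(array([4.71, 0.42, 8.1 ]), np.float64(0.001))
(array([ 4.71,  0.43, 12.5 ]), np.float64(0.001))
```

Tool x is jig +y and tool y is jig +x. I'll go down on the +y side.

```bash
python3 -m pendant '[{"linear":[4.7,0.42,2],"spin":0,"claw":0},{"linear":[4.7,0.42,8],"spin":0,"claw":0},{"linear":[4.7,0.42,12.5],"spin":0,"claw":0},{"linear":[4.7,0.42,12.5],"spin":0,"claw":0}]'
python3 - <<'E'
from h import *
rp()
E
python3 -m pendant '[{"linear":[-0.6,0,0],"spin":0,"claw":0},{"linear":[-1.2,0,0],"spin":0,"claw":0},{"linear":[-1.4,0,0],"spin":0,"claw":0}]'
python3 - <<'E'
from h import *
rp()
E
```

```text
time: 2.52
eef_pos: [466.9, 133.4, 103.3]
tcp_rot: [-0.002, 0.667, 0.745, -0.003]
ft_force: [-1.2, 0.2, 0.4]
gripper_width: 0.0
grip_force: 0.0
t 2.52 jx -2.8 jy 39.2 z 103.3 Fx -1.1 Fy 0.3 Fz 0.4 w 0.0 g 0.0
time: 2.9
eef_pos: [473.3, 122.0, 108.2]
tcp_rot: [0.0, 0.666, 0.746, 0.002]
ft_force: [-1.1, 5.4, 2.9]
gripper_width: -0.1
grip_force: 2.4
t 2.9 jx 2.2 jy 27.1 z 108.2 Fx -0.5 Fy 5.5 Fz 2.9 w -0.1 g 2.3935996228829026
```

```bash
python3 -m pendant '[{"linear":[-0.3,0,0],"spin":0,"claw":0},{"linear":[-0.5,0,0],"spin":0,"claw":0},{"linear":[-0.7,0,0],"spin":0,"claw":0},{"linear":[-0.7,0,0],"spin":0,"claw":0}]'
python3 - <<'E'
from h import *
rp()
E
python3 -m pendant '[{"linear":[-0.15,0,0],"spin":0,"claw":0},{"linear":[-0.3,0,0],"spin":0,"claw":0},{"linear":[-0.3,0,0],"spin":0,"claw":0}]'
python3 - <<'E'
from h import *
rp()
E
```

```text
time: 3.4
eef_pos: [473.8, 116.6, 108.1]
tcp_rot: [-0.0, 0.666, 0.746, 0.003]
ft_force: [-0.3, 6.7, 6.2]
gripper_width: 0.0
grip_force: 3.6
t 3.4 jx 2.1 jy 21.7 z 108.1 Fx 0.5 Fy 6.7 Fz 6.2 w 0.0 g 3.565461728721857
time: 3.78
eef_pos: [474.2, 113.7, 108.2]
tcp_rot: [-0.0, 0.666, 0.746, 0.003]
ft_force: [-0.6, 7.4, 6.6]
gripper_width: 0.1
grip_force: 3.8
t 3.77 jx 2.2 jy 18.8 z 108.2 Fx 0.3 Fy 7.4 Fz 6.6 w 0.1 g 3.814688539132476
```

```bash
python3 -m pendant '[{"linear":[-0.15,0,0],"spin":0,"claw":0},{"linear":[-0.25,0,0],"spin":0,"claw":0},{"linear":[-0.25,0,0],"spin":0,"claw":0}]'
python3 - <<'E'
from h import *
rp()
E
python3 -m pendant '[{"linear":[-0.15,0,0],"spin":0,"claw":0},{"linear":[-0.15,0,0],"spin":0,"claw":0}]'
python3 - <<'E'
from h import *
rp()
E
```

```text
time: 4.15
eef_pos: [474.6, 111.3, 108.3]
tcp_rot: [-0.0, 0.666, 0.746, 0.003]
ft_force: [-0.9, 6.0, 8.1]
gripper_width: 0.0
grip_force: 4.0
t 4.15 jx 2.3 jy 16.4 z 108.3 Fx -0.2 Fy 6.0 Fz 8.1 w 0.0 g 4.010574761778116
time: 4.4
eef_pos: [474.8, 110.1, 108.4]
tcp_rot: [-0.001, 0.666, 0.746, 0.003]
ft_force: [-1.0, 9.0, 8.2]
gripper_width: -0.0
grip_force: 4.6
t 4.4 jx 2.4 jy 15.1 z 108.4 Fx 0.0 Fy 9.1 Fz 8.2 w -0.0 g 4.594334419816732
```

```bash
python3 -m pendant '[{"linear":[-0.15,0,0],"spin":0,"claw":0},{"linear":[-0.15,0,0],"spin":0,"claw":0}]'
python3 - <<'E'
from h import *
rp()
a=snapshot('scene')[195:345,215:390,::-1]
cv2.imwrite('pics/s2.png',cv2.resize(a,None,fx=4,fy=4,interpolation=2))
E
```

```text
time: 4.65
eef_pos: [475.0, 109.4, 108.6]
tcp_rot: [-0.001, 0.666, 0.746, 0.004]
ft_force: [-1.8, 10.9, 9.8]
gripper_width: 0.2
grip_force: 6.0
t 4.65 jx 2.4 jy 14.4 z 108.6 Fx -0.5 Fy 11.0 Fz 9.8 w 0.2 g 6.019580662250519
```

View pics/s2.png

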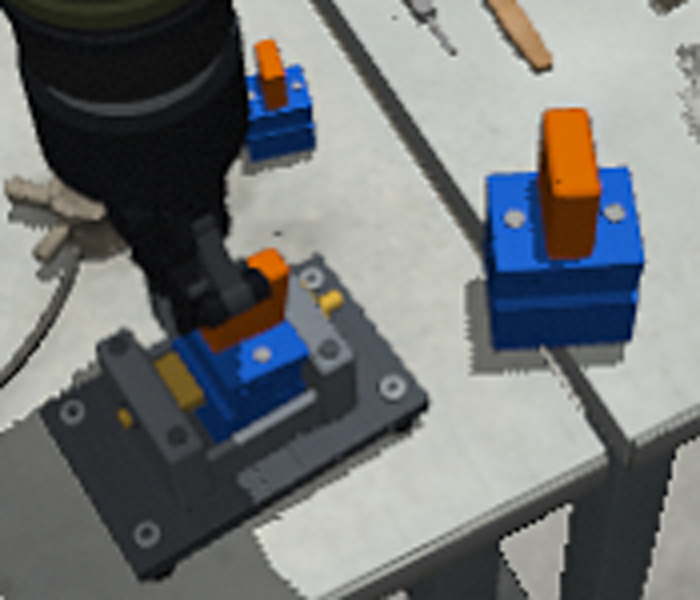

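The block is tipped to the -y cheek and that tail pin at (331,302) stands out further. Now I'll retract and go to the other side.

```bash
python3 -m pendant '[{"linear":[2,0,0],"spin":0,"claw":0},{"linear":[2.5,0,-3.5],"spin":0,"claw":0},{"linear":[-0.5,0,-5],"spin":0,"claw":0},{"linear":[-5.4,0,-4.5],"spin":0,"claw":0},{"linear":[-5.5,0,0],"spin":0,"claw":0}]'; python3 -m pendant '[{"linear":[0,0,0],"spin":0,"claw":0}]' >/dev/null
python3 - <<'E'
from h import *
rp()
E
```

```text
time: 5.32
eef_pos: [483.6, 49.2, 109.4]
tcp_rot: [0.003, 0.667, 0.745, 0.003]
ft_force: [-0.1, 0.6, -0.3]
gripper_width: 0.2
grip_force: 0.0
t 5.45 jx -2.4 jy -44.3 z 104.5 Fx -0.8 Fy 0.3 Fz 0.7 w -0.1 g 0.0
```

```bash
python3 -m pendant '[{"linear":[0.6,0.1,0],"spin":0,"claw":0},{"linear":[1.2,0.1,0],"spin":0,"claw":0},{"linear":[1.6,0.1,0],"spin":0,"claw":0},{"linear":[1.6,0.1,0],"spin":0,"claw":0}]' >/dev/null
python3 - <<'E'
from h import *
rp()
E
python3 -m pendant '[{"linear":[0.3,0,0],"spin":0,"claw":0},{"linear":[0.6,0,0],"spin":0,"claw":0},{"linear":[0.8,0,0],"spin":0,"claw":0},{"linear":[0.8,0,0],"spin":0,"claw":0}]'>/dev/null
python3 - <<'E'
from h import *
rp()
E
```

```text
t 5.95 jx 1.9 jy -27.0 z 107.0 Fx 0.1 Fy 0.0 Fz -0.4 w 0.1 g 0.14039213438081788
t 6.45 jx 2.2 jy -21.2 z 107.2 Fx -0.1 Fy -7.6 Fz 5.6 w -0.1 g 3.5854954831302166
```

```bash
python3 -m pendant '[{"linear":[0.2,0,0],"spin":0,"claw":0},{"linear":[0.4,0,0],"spin":0,"claw":0},{"linear":[0.5,0,0],"spin":0,"claw":0},{"linear":[0.5,0,0],"spin":0,"claw":0}]' >/dev/null
python3 - <<'E'
from h import *
rp()
E
python3 -m pendant '[{"linear":[0.15,0,0],"spin":0,"claw":0},{"linear":[0.25,0,0],"spin":0,"claw":0},{"linear":[0.25,0,0],"spin":0,"claw":0}]'>/dev/null
python3 - <<'E'
from h import *
rp()
E
```

```text
t 6.95 jx 2.4 jy -16.3 z 107.3 Fx -1.4 Fy -7.3 Fz 7.9 w 0.1 g 4.002115018665791
t 7.33 jx 2.4 jy -14.3 z 107.5 Fx -0.8 Fy -8.8 Fz 8.9 w -0.0 g 4.907348491251469
```

```bash
python3 -m pendant '[{"linear":[0.15,0,0],"spin":0,"claw":0},{"linear":[0.15,0,0],"spin":0,"claw":0}]' >/dev/null
python3 - <<'E'
from h import *
rp()
E
python3 -m pendant '[{"linear":[0.2,0,0],"spin":0,"claw":0},{"linear":[0.2,0,0],"spin":0,"claw":0}]'>/dev/null
python3 - <<'E'
from h import *
rp()
a=snapshot('scene')[195:345,215:390,::-1]
cv2.imwrite('pics/s3.png',cv2.resize(a,None,fx=4,fy=4,interpolation=2))
E
```

```text
t 7.58 jx 2.5 jy -13.6 z 107.7 Fx -1.7 Fy -11.7 Fz 10.5 w -0.1 g 6.410106606781483
t 7.83 jx 2.5 jy -13.2 z 107.8 Fx -1.5 Fy -17.2 Fz 11.8 w 0.1 g 9.345803707838058
```

View pics/s3.png

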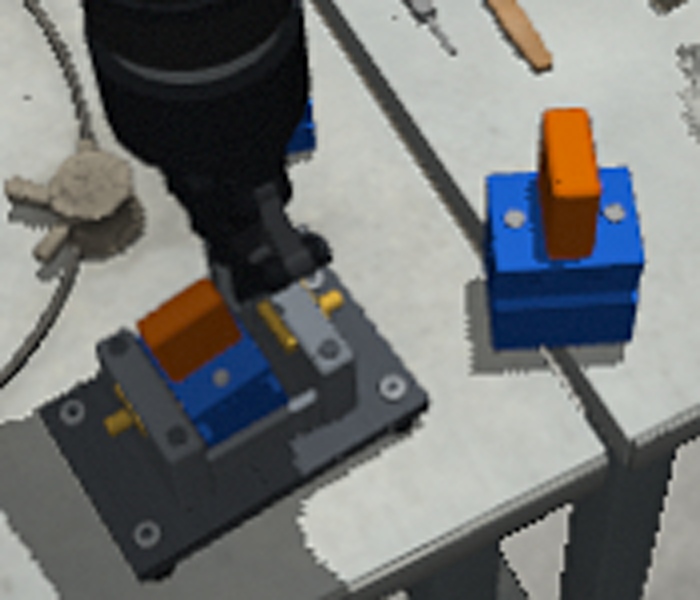

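Both pins stand out now, at (331,302) and (118,422), and the block was seated against the +y cheek at 17 N. I'll retract, open the gripper above the block and look.

```bash
python3 -m pendant '[{"linear":[-2.2,0,0],"spin":0,"claw":0},{"linear":[-2.6,0,-4.5],"spin":0,"claw":0.3},{"linear":[0,0,-9],"spin":0,"claw":0.7},{"linear":[1.3,0,-9],"spin":0,"claw":0.7},{"linear":[1.3,0,-9],"spin":0,"claw":0.7}]'>/dev/null;  python3 - <<'E'
from h import *
rp()
c=camera_params('wrist');im=snapshot('wrist');np.save('w2.npy',c,allow_pickle=True)
p=proj(c,[*C,100])[0].astype(int);x0,y0=p[0]-70,max(p[1]-80,0);print(x0,y0)
cv2.imwrite('pics/w2.png',cv2.resize(im[y0:y0+145,x0:x0+140,::-1],None,fx=4,fy=4,interpolation=2))
for z in(150,87):print(go(0,z))
E
```

```text
t 8.5 jx 1.1 jy 5.1 z 195.8 Fx -1.2 Fy -0.3 Fz 0.3 w 59.8 g 0.0
251 128
(array([-0.46, -0.05,  4.52]), np.float64(-0.001))
(array([-0.45, -0.04, 10.82]), np.float64(-0.001))
```

View pics/w2.png

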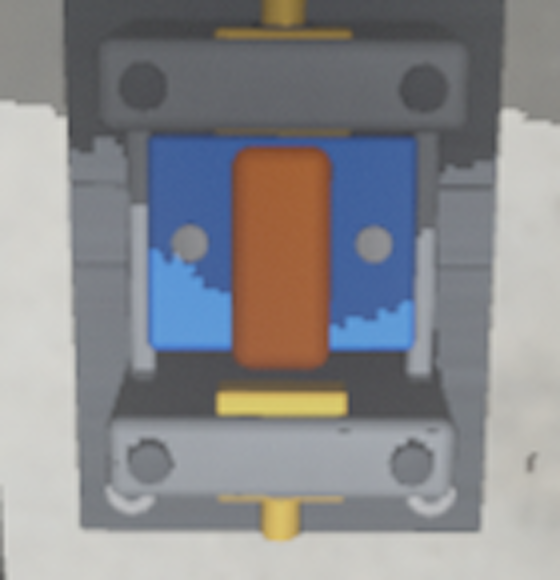

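The tail pins stand out on both sides. Next I'll check for leftover tilt from the tongue top (crop 232–331, 148–368).

Run:
```python
from h import *
c=np.load('w2.npy',allow_pickle=True).item()
def g(x,y,z):
    d=onz(c,251+x/4,128+y/4,z)[:2]-C;return [(d@ex).round(1),(d@ey).round(1)]
print('tongue',g(232,148,120),g(331,148,120),g(331,368,120),g(232,368,120))
print('body',g(148,137,82),g(415,137,82),g(415,351,82),g(148,351,82))
print('cheek scr',g(142,86,74),g(424,88,74),g(412,462,74),g(149,461,74))
```

```text
tongue [np.float64(-7.5), np.float64(33.7)] [np.float64(7.7), np.float64(33.6)] [np.float64(8.0), np.float64(-1.9)] [np.float64(-7.9), np.float64(-1.9)]
body [np.float64(-24.0), np.float64(29.3)] [np.float64(24.1), np.float64(29.3)] [np.float64(25.0), np.float64(-11.2)] [np.float64(-25.1), np.float64(-11.1)]
cheek scr [np.float64(-25.7), np.float64(37.5)] [np.float64(26.3), np.float64(37.1)] [np.float64(25.7), np.float64(-36.7)] [np.float64(-26.3), np.float64(-36.5)]
```

The block is still leaning +y: the tongue top centre is at jy = +16, about 0.155 rad. I'll nudge it upright from the +y side before gripping.

```bash
python3 -m pendant '[{"linear":[4.9,-0.1,0.5],"spin":0,"claw":0},{"linear":[4.9,-0.1,3.5],"spin":0,"claw":0},{"linear":[4.9,-0.1,6],"spin":0,"claw":0},{"linear":[4.9,-0.1,8.9],"spin":0,"claw":0},{"linear":[4.9,-0.1,8.9],"spin":0,"claw":0}]'>/dev/null;  python3 - <<'E'
from h import *
rp()
E
python3 -m pendant '[{"linear":[-0.5,0,0],"spin":0,"claw":0},{"linear":[-1,0,0],"spin":0,"claw":0},{"linear":[-1.4,0,0],"spin":0,"claw":0},{"linear":[-1.8,0,0],"spin":0,"claw":0},{"linear":[-1.8,0,0],"spin":0,"claw":0}]'>/dev/null;  python3 - <<'E'
from h import *
rp()
E
```

```text
t 9.18 jx -2.7 jy 52.3 z 104.1 Fx -0.1 Fy 0.4 Fz -0.3 w -0.0 g 0.0
t 9.8 jx 0.6 jy 35.1 z 107.5 Fx -0.4 Fy -0.1 Fz 1.3 w -0.0 g 0.0
```

```bash
python3 -m pendant '[{"linear":[-0.3,0,0],"spin":0,"claw":0},{"linear":[-0.6,0,0],"spin":0,"claw":0},{"linear":[-0.6,0,0],"spin":0,"claw":0}]'>/dev/null;  python3 - <<'E'
from h import *
rp()
c=camera_params('wrist');im=snapshot('wrist')
a=snapshot('scene');cv2.imwrite('pics/s4.png',a[:,:,::-1])
# orange pixels in the jig region (scene)
h=cv2.cvtColor(a,cv2.COLOR_RGB2HSV)[230:310,240:310];m=cv2.inRange(h,(5,180,90),(14,255,255));ys,xs=np.nonzero(m)
b=cv2.imread('pics/scene0.png');h=cv2.cvtColor(b,cv2.COLOR_BGR2HSV)[230:310,240:310];m0=cv2.inRange(h,(5,180,90),(14,255,255));y0,x0=np.nonzero(m0)
print(xs.min(),xs.max(),ys.min(),ys.max(),'start',x0.min(),x0.max(),y0.min(),y0.max())
E
```

```text
t 10.18 jx 0.4 jy 29.2 z 107.3 Fx 0.0 Fy -0.3 Fz -0.5 w 0.2 g 0.0
24 39 31 40 start 18 38 31 46
```

```bash
cat >> h.py <<'E'
def tongue():
    c=camera_params('wrist');im=snapshot('wrist');p=proj(c,[*C,110])[0].astype(int)
    x0,y0=p[0]-45,max(p[1]-60,0);w=im[y0:y0+120,x0:x0+90]
    h=cv2.cvtColor(w,cv2.COLOR_RGB2HSV);m=cv2.inRange(h,(5,150,60),(14,255,255))
    n,l,st,ce=cv2.connectedComponentsWithStats(m);i=1+st[1:,4].argmax();x,y,ww,hh,ar=st[i]
    for v in(y,y+hh):
        for z in(120,82):
            d=onz(c,x0+x+ww/2,y0+v,z)[:2]-C;print('row',y0+v,'z',z,'jx %.1f jy %.1f'%(d@ex,d@ey))
    return im
E
python3 -m pendant '[{"linear":[1.5,0,0],"spin":0,"claw":0},{"linear":[2,0,-4.5],"spin":0,"claw":0.3},{"linear":[0,0,-9],"spin":0,"claw":0.7},{"linear":[-2.4,0,-9],"spin":0,"claw":0.7},{"linear":[-2.4,0,-9],"spin":0,"claw":0.7}]'>/dev/null;  python3 - <<'E'
from h import *
rp();im=tongue();cv2.imwrite('pics/w3.png',im[:,:,::-1]);print(go(0,88))
E
```

```text
t 10.9 jx 0.8 jy 5.5 z 197.9 Fx 0.7 Fy 1.1 Fz -0.3 w 59.9 g 0.0
row 191 z 120 jx 0.3 jy 17.1
row 191 z 82 jx 0.3 jy 7.8
row 219 z 120 jx 0.2 jy -1.5
row 219 z 82 jx 0.2 jy -14.0
(array([-0.6 , -0.04, 10.93]), np.float64(-0.003))
```

Run:
```python
import cv2
a=cv2.imread('pics/w3.png')[128:273,251:391];cv2.imwrite('pics/w3c.png',cv2.resize(a,None,fx=4,fy=4,interpolation=2))
```

```text
(no output)
```

View pics/w3c.png

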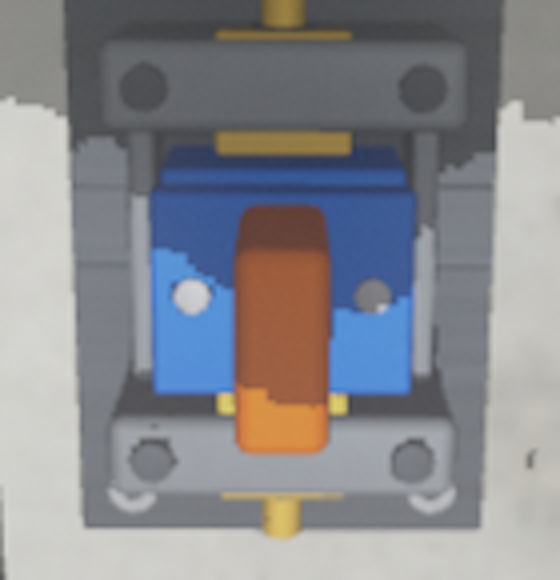

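The block is upright (tongue top from jy +17 to -16) and both keepers are clear of the body. I'll descend and grip.

```bash
python3 -m pendant '[{"linear":[-0.5,-0.05,4],"spin":0,"claw":0.6},{"linear":[-0.5,-0.05,8],"spin":0,"claw":0.6},{"linear":[-0.5,-0.05,10],"spin":0,"claw":0.6},{"linear":[-0.5,-0.05,10.8],"spin":0,"claw":0.6},{"linear":[-0.5,-0.05,10.8],"spin":0,"claw":0.6}]'>/dev/null;  python3 - <<'E'
from h import *
rp()
E
python3 -m pendant '[{"linear":[0,0,0],"spin":0,"claw":0.3},{"linear":[0,0,0],"spin":0,"claw":0},{"linear":[0,0,0],"spin":0,"claw":0},{"linear":[0,0,0],"spin":0,"claw":0},{"linear":[0,0,0],"spin":0,"claw":0}]'>/dev/null;  python3 - <<'E'
from h import *
rp()
E
```

```text
t 11.57 jx -0.5 jy 1.0 z 88.9 Fx 0.6 Fy -0.6 Fz -0.2 w 51.2 g 0.0
t 12.2 jx 0.6 jy 0.5 z 90.3 Fx -1.4 Fy 0.3 Fz 6.8 w 15.5 g 58.97874891757965
```

```bash
python3 -m pendant '[{"linear":[0,0,-0.3],"spin":0,"claw":0},{"linear":[0,0,-0.8],"spin":0,"claw":0},{"linear":[0,0,-0.8],"spin":0,"claw":0}]'>/dev/null;  python3 - <<'E'
from h import *
rp()
E
python3 -m pendant '[{"linear":[0,0,-0.6],"spin":0,"claw":0},{"linear":[0,0,-1.2],"spin":0,"claw":0},{"linear":[0,0,-1.2],"spin":0,"claw":0}]'>/dev/null;  python3 - <<'E'
from h import *
rp()
E
```

```text
t 12.57 jx -0.1 jy 0.4 z 97.5 Fx 0.7 Fy -0.5 Fz -4.4 w 15.1 g 58.546244502067566
t 12.95 jx 0.5 jy 0.4 z 110.0 Fx 0.1 Fy -0.1 Fz -3.9 w 15.3 g 58.72175931930542
```

The wrist carries only the block's weight (about 3–4 N), so the keepers aren't catching. I'll lift it clear.

```bash
python3 -m pendant '[{"linear":[0,0,-1.2],"spin":0,"claw":0},{"linear":[0,0,-2.5],"spin":0,"claw":0},{"linear":[0,0,-4],"spin":0,"claw":0},{"linear":[0,0,-5.2],"spin":0,"claw":0},{"linear":[0,0,-5.8],"spin":0,"claw":0}]'>/dev/null; python3 -m pendant '[{"linear":[0,0,0],"spin":0,"claw":0},{"linear":[0,0,0],"spin":0,"claw":0},{"linear":[0,0,0],"spin":0,"claw":0},{"linear":[0,0,0],"spin":0,"claw":0},{"linear":[0,0,0],"spin":0,"claw":0}]'>/dev/null;  python3 - <<'E'
from h import *
rp();s=state();print(s['tcp_rot'],s['torque'],np.abs(s['dq']).max())
im=snapshot('wrist');cv2.imwrite('pics/w4.png',im[:,:,::-1]);c=camera_params('wrist')
a=snapshot('scene')
h=cv2.cvtColor(im,cv2.COLOR_RGB2HSV)
for n,lo,hi in(('blue',(100,120,50),(120,255,255)),('orange',(5,150,60),(16,255,255))):
    m=cv2.inRange(h,lo,hi);k,l,st,ce=cv2.connectedComponentsWithStats(m);print(n,[list(r) for r in st[1:] if r[4]>80])
# block upright predicted outlines
p=s['eef_pos'][:2];zt=s['eef_pos'][2]-88+82
for nm,z,hy in(('tongue top',zt+38,18),('body top',zt,20)):
    print(nm,[proj(c,[*(p+t*ey),z])[0].round(1).tolist() for t in(hy,-hy)])
E
```

```text
t 14.2 jx -0.2 jy 0.4 z 167.1 Fx 0.1 Fy -0.3 Fz -3.4 w 15.2 g 58.93045485019684
[-1.10736469e-04  6.66031989e-01  7.45923158e-01 -1.38189641e-04] [0.01188667 0.03512859 0.00351181] 0.002338929473079976
blue [[np.int32(268), np.int32(187), np.int32(109), np.int32(67), np.int32(4213)], [np.int32(67), np.int32(252), np.int32(24), np.int32(16), np.int32(158)], [np.int32(467), np.int32(286), np.int32(34), np.int32(23), np.int32(398)], [np.int32(53), np.int32(301), np.int32(8), np.int32(38), np.int32(118)], [np.int32(293), np.int32(332), np.int32(35), np.int32(26), np.int32(648)]]
orange [[np.int32(301), np.int32(242), np.int32(44), np.int32(95), np.int32(3738)]]
tongue top [[323.5, 250.9], [323.6, 344.2]]
body top [[323.1, 211.4], [323.3, 294.4]]
```

Run:
```python
from h import *
im=cv2.imread('pics/w4.png');c=camera_params('wrist');s=state();p=s['eef_pos'][:2];zt=s['eef_pos'][2]-7
col=im[180:262,278:290].mean(1);print(col[::2].round().astype(int)[:,[0,2]].tolist())
for nm,t,z in(('top+',20,zt),('groovetop',20,zt-8),('groovebot',20,zt-24),('bot+',20,zt-53),('keelbot',8,zt-64),('top-',-20,zt)):
    for tilt in(0,.1):print(nm,tilt,proj(c,[*(p+(t*np.cos(tilt)+(z-zt-19)*np.sin(-tilt)*1)*ey-15*ex),z+t*np.sin(tilt)*-1])[0].round(1))
```

```text
[[106, 99], [106, 99], [107, 101], [106, 86], [103, 68], [100, 64], [100, 61], [100, 62], [100, 62], [127, 64], [147, 66], [151, 67], [151, 67], [112, 64], [100, 64], [102, 64], [132, 65], [146, 67], [151, 68], [151, 69], [150, 68], [150, 68], [150, 68], [151, 68], [150, 68], [150, 68], [150, 68], [150, 68], [150, 68], [148, 68], [142, 72], [139, 73], [137, 73], [131, 76], [118, 99], [95, 90], [76, 76], [77, 77], [77, 77], [78, 78], [79, 80]]
top+ 0 [288.7 210.9]
top+ 0.1 [289.  205.7]
groovetop 0 [290.3 205.8]
groovetop 0.1 [290.5 199.2]
groovebot 0 [293. 197.]
groovebot 0.1 [293.1 187.9]
bot+ 0 [297.  184.3]
bot+ 0.1 [297.  171.6]
keelbot 0 [298.6 199.4]
keelbot 0.1 [298.4 186. ]
top- 0 [291.1 293.4]
top- 0.1 [290.6 291.8]
```

The body edges appear at rows 187, 198, 206 and 211, against 184, 197, 206 and 211 predicted for an upright block. The block is upright, still, and its foot is about 2 cm above the cheeks.

```bash
python3 -c "
from rig import *
print(job_done())"
```

```text
the job is handed in; nothing more can be done
None
```

I rocked the block free of both keepers and lifted it out. It was handed in at about 14 s, held still and upright in the gripper over the jig, with its foot about 2 cm above the cheeks.

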